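Expose a sample chamber with the hand shutter

ROBOT

A 6-joint arm with a two-finger parallel gripper is mounted at the origin on the work surface. World frame = base frame: x ahead of the robot, y to its left, z up, the work surface at z = 0. Lengths are in m, angles in rad, forces in N, time in s.
With the tool pointing down it reaches from about 0.35 to 0.85 m from the base axis. Payload 8.1 kg.
Tool frame: the origin (TCP) lies on the centre line of the jaws, within the pads' length; the fingertips stand 17 mm ahead of it and the grasp point (between the pads) lies 2 mm behind it; z points along the fingers, y is the line along which they close (so a half turn about z gives the same grasp; the last joint's range is limited). The gripper opens to 93 mm and grips with 3 to 60 N. Pads are 15 mm wide; open, the fingers measure 128 mm over their backs; the gripper's body (75 mm by 188 mm) begins 65 mm behind the grasp point.
Start: joints at [-1.268, 0.13, 1.488, -0, 1.523, -0.085], TCP at [0.227, -0.555, 0.208] pointing down, gripper open.
Joint ranges: [-2.96, 2.96], [-0.89, 2.26], [0.02, 2.5], [-1.34, 4.48], [0, 2.73], [-2.66, 2.66]. Speed limits (rad/s): [2.39, 2.39, 2.79, 3.14, 3.14, 3.14].

INTERFACE

Orientations are given as a rotation vector (axis times angle).
In Python, from plant import robot, optics, close_job, models gives the robot as it stands.
- The arm moves only by the shell command python3 -m inch 'ROWS' [OPENING] [FORCE]. ROWS is a JSON object of lists of equal length, an entry for each row: "travel": the shift along the tool's x, y, z in m, a list of three; "spin": the turn about the tool's z in rad. In form: {"travel": [[x, y, z], ...], "spin": [spin, ...]}. A call has 1 to 10 rows; each row is the pose to reach, as a shift and turn from the pose commanded when the call began, along the tool's axes at that moment; what a row does not reach only later rows make up. A row lasts 1/12 s, in which the tool goes at most 41.7 mm and 7.16 degrees, less where a joint would pass 70% of its speed; a pose out of reach is approached as far as the arm can. A call with a gripper value outside its range is refused whole. OPENING is the closure, from 0 (fully open) to 1 (shut), set as the call begins (- or left out, the last holds). The fingers move at their own pace and stop on an object; FORCE is the grip in N (left out, the last holds). Time passes only in rows, so rows that repeat a pose let the fingers close. It gives the time, the measured TCP pose, the force, the opening and the grip force at its end, in the units of the state.
- robot.read_state(): the state, without advancing time (a new reading comes with each control period).
- optics.read_camera(name): name is "scene" or "top" or "wrist"; returns (picture, depth): 400x640x3 uint8, red, green, blue; 400x640 float32, m along the optical axis (not along the pixel's ray), 0 where there is no reading.
- optics.camera_info(name): a dict with "camera_matrix" (3x3 intrinsics, pixels), "dist" ([k1, k2, p1, p2, k3] as OpenCV has them; the pictures are not rectified), "view" (4x4, takes a point from world to camera coordinates). Camera axes: x right, y down, z forward; pixel columns grow to the right and rows downward; lengths in m; the calibration is good to about 2 mm. A picture is of the moment at which its call begins: read the wrist's pose just before it. camera_info takes no time and is no camera call; for the wrist camera it gives the pose at the moment of the call.
- close_job(): hands the job in; it is judged then, once.
Trained networks look in the newest picture that a camera, given by its name, has taken for a name from the list of things; names that differ only in an ending like _2 or _b are one class to them, and where a whole thing is asked for, a point or a joint stands for the part that bears it (a point fixed in the world has none). Each returns a list of dicts, best first, with "p" (0 to 1); they miss things now and then, are a little off and sometimes report something else, mostly with a low value. They report only what shows in the picture. A call takes as long as a camera call. They do not tell look-alikes from the thing itself.
- models.look_for(camera, name): "centre" ([x, y, z] in m, in world coordinates, good to about 4 mm: the middle of the surface that is visible of it).
- models.masks_of(camera, name): "region" (400x640 bool, what is visible of it).
The state is a dict: "t": time; "q": joint angles; "dq": joint speeds; "joint_torque": joint torques, N m; "tool_pos": TCP position; "orientation": TCP orientation; "force": force on the tool from outside, world axes, zero at the start; "wrist_torque": the same for the moment, N m; "opening": finger opening in m; "gripper_force": force on a finger pad.
Only numpy, scipy, OpenCV 4.12 (cv2) and the standard library are available. Lean on these libraries where they do the work, as an engineer would, in place of code of your own. Each camera call takes 0.05 s, during which the arm holds its last target. There are 200 camera calls.

TASK

Pick up the round metal sample chamber gently (its window is thin glass: never squeeze it with more than 15 N, never knock it down hard) and set it flat, fully down in the round nest of the white square exposure base, then let go of it. Then press the spring lever of the white hand-shutter box down until the lever is level, half way through its travel and never down to its stop, keep it level for two seconds, and finish while still holding it level. Leave everything else on the table where it is.

Things in the scene. Friction and masses are not known exactly. Their poses are not given: they have to be found in the camera images.
- chamber: Sample chamber: plain aluminium disc-shaped can, 52 mm diameter, 30 mm tall, about 90 g, with a thin glass window in its top. It stands upright in the middle of the table; it may trade places with the objective and the filter cube. Origin: centre of its underside; z up. Grip it across its side wall, its upper half (in the nest only its upper 22 mm stand out). Grip of 5 to 12 N per finger holds it.
- station: Exposure base, fixed to the table: white block 120 x 120 x 40 mm with one round nest in the middle of its top. Origin: centre of its underside; z up; its yaw varies.
- station_hole0 (a point): Centre of the mouth of the nest, in the top face of the exposure base, 40 mm above the table. The nest is a round recess of 55 mm diameter with a flat, dark floor (small glass window in its middle) 8 mm below the mouth and a slightly chamfered rim. Chamber fully down: its origin is 8 mm below this point.
- shutter_box: Hand-shutter box, fixed to the table: white box 160 (x) x 90 (y) x 40 mm high with a lever above it. Origin: centre of its underside; z up. Its own x axis runs from the lever's pad end to the hinge end; the hinge end is away from the robot. Its yaw varies.
- lever_hinge (a point): Axis of the lever's hinge: on the box's centre line, 50 mm from its origin towards its +x, 85 mm above the table. The axis is level and runs along the box's y.
- lever_pad (a point): Centre of the top face of the lever's black square push pad (40 x 40 mm, 10 mm thick), 100 mm from the hinge axis along the lever, 6 mm above the lever's centre line. At rest the pad slants up towards the robot, its centre about 120 mm above the table; with the lever level it is horizontal and its top 91 mm above the table; on the stop about 61 mm. It moves with the lever.
- lever (a joint): Lever angle in rad: 0 released (tip 0.3 rad above level), 0.30 level = half travel, 0.60 on its stop. A spring returns it: at the pad about 4 N starts it, about 7 N holds it level, about 11 N takes it to the stop. Push it down on the pad from above.
- objective: Bystander: aluminium microscope objective, stepped and narrow on top, 38 mm diameter, 52 mm tall, standing. Origin at its underside.
- filter_cube: Bystander: black 40 mm filter cube with small round glass windows. Origin at its underside.
- lens_ring: Bystander: flat aluminium ring, 76 mm outside, 52 mm inside, 18 mm tall. Origin at its underside.
- oil_bottle: Bystander: small amber bottle, 28 mm diameter, 65 mm tall. Origin at its underside.
- slide_box: Bystander: white closed box, 80 x 100 x 35 mm. Origin at its underside.
- post: Bystander: bare steel post standing, 25 mm diameter, 60 mm tall. Origin at its underside.
- driver: Bystander: screwdriver with black handle lying down, 160 mm long.
There are look-alikes about, which are no part of the job. What is shaped like the station but brown is not meant.

How it is judged:
By the outcome, as a careful person would: the job done as asked, in the order asked, and still so for the second after the job is handed in, while the arm keeps its last pose, push and grip.
It also fails if it takes over 58 s, if anything falls off the work surface, if the arm or the gripper's body presses on something with over 40 N, if the wrist force passes 120 N, or if a joint passes its speed limit or range.

## Working session

There is one attempt and no reset: what is moved stays moved. The work goes in short steps, Python scripts to look and compute and a shell command to move; the robot and the scene stay as the last step left them, time stands still between calls to the robot, and variables do not carry over. Pictures are saved under pics/ and viewed, at most 10 in all, crops included, and the job is handed in when it is done.

```bash
ls; mkdir -p pics; cat > h.py <<'E'
import numpy as np, cv2
from scipy.spatial.transform import Rotation as R
from plant import robot, optics, models, close_job
def world(cam,uv,depth,info=None):
    i=info or optics.camera_info(cam); K=np.array(i["camera_matrix"]);V=np.array(i["view"])
    uv=np.array(uv,float).reshape(-1,1,2)
    n=cv2.undistortPoints(uv,K,np.array(i["dist"])).reshape(-1,2)
    d=np.array(depth).reshape(-1,1)
    return (np.c_[n*d,d]-V[:3,3])@V[:3,:3]
def totool(p):
    s=robot.read_state(); return R.from_rotvec(s["orientation"]).inv().apply(np.array(p)-s["tool_pos"])
E
python3 - <<'E'
from h import *
for c in ("top","scene"):
    im,d=optics.read_camera(c); cv2.imwrite(f"pics/{c}0.png",im[:,:,::-1])
    for n in ("chamber","station","shutter_box","lever_pad","objective","filter_cube"):
        print(c,n,[(round(r["p"],2),np.round(r["centre"],3).tolist()) for r in models.look_for(c,n)][:4])
print(robot.read_state())
E
```

```text
pics
top chamber [(0.64, [0.445, -0.022, 0.032])]
top station [(0.94, [0.354, 0.324, 0.04]), (0.89, [0.371, 0.562, 0.045]), (0.63, [0.557, 0.285, 0.04])]
top shutter_box [(0.58, [0.507, -0.245, 0.041]), (0.41, [0.721, 0.251, 0.021])]
top lever_pad [(0.59, [0.476, -0.255, 0.116]), (0.16, [0.444, -0.022, 0.031]), (0.16, [0.669, -0.033, 0.042])]
top objective [(0.5, [0.669, -0.032, 0.043])]
top filter_cube [(0.77, [0.555, -0.033, 0.039]), (0.63, [0.561, 0.279, 0.043])]
scene chamber [(0.56, [0.453, -0.018, 0.031]), (0.3, [0.57, -0.033, 0.036])]
scene station [(0.97, [0.571, 0.292, 0.041]), (0.84, [0.379, 0.571, 0.042]), (0.67, [0.771, -0.176, 0.033]), (0.56, [0.372, 0.325, 0.04])]
scene shutter_box [(0.76, [0.521, -0.241, 0.039]), (0.32, [0.73, -0.381, 0.016])]
scene lever_pad [(0.77, [0.486, -0.248, 0.11]), (0.73, [0.451, -0.018, 0.033])]
scene objective [(0.59, [0.68, -0.025, 0.036])]
scene filter_cube [(0.82, [0.568, -0.029, 0.034])]
{'t': 0.7, 'q': array([-1.26840381e+00,  1.30369846e-01,  1.48822598e+00, -1.89268800e-05,
        1.52305551e+00, -8.54095633e-02]), 'dq': array([ 0.00054676, -0.0010874 ,  0.00016222, -0.00141646, -0.00102235,
       -0.00013525]), 'joint_torque': array([-8.91490708e-05, -5.59575355e+01, -4.91960621e+01,  7.65521801e-02,
        2.19334027e-02,  8.41771453e-06]), 'tool_pos': array([ 0.2268933 , -0.55541623,  0.20803896]), 'orientation': array([-3.08266375e+00, -6.05338653e-01,  3.95024485e-05]), 'force': array([0.5737508 , 0.09056561, 0.287604  ]), 'wrist_torque': array([0.02474236, 0.03066936, 0.05150365]), 'gripper_force': 0.0, 'opening': 0.09293173433018262}
```

View pics/top0.png

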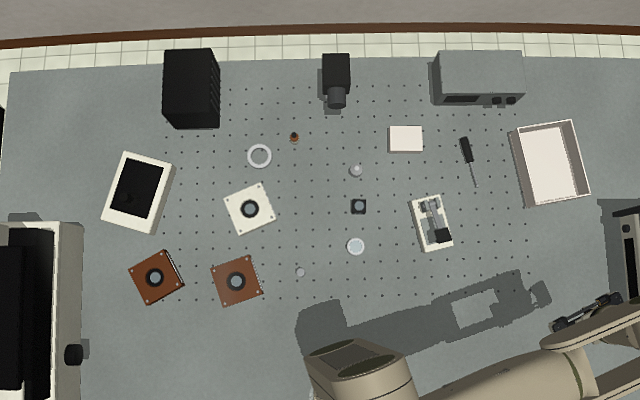

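View pics/scene0.png

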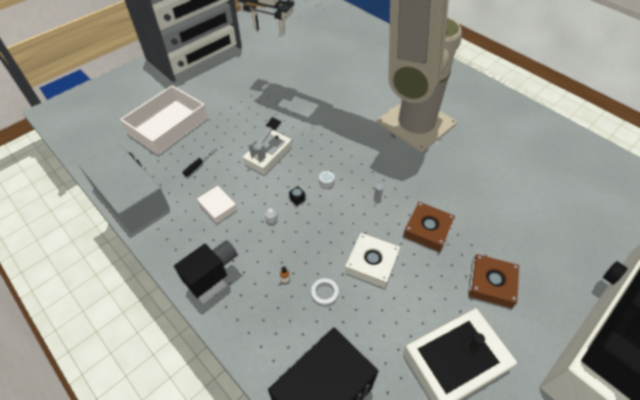

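The top view shows the chamber at px (356,246), the white base at (250,209) and the shutter box at (432,222). The brown look-alike bases are at (155,278) and (237,281). The scene view agrees with this. I'll move over the chamber for a closer wrist view.

```bash
python3 -m inch '{"travel":[[0.02,-0.02,-0.005],[0.045,-0.045,-0.01],[0.07,-0.07,-0.015],[0.095,-0.095,-0.02],[0.12,-0.12,-0.02],[0.145,-0.145,-0.02],[0.17,-0.17,-0.02],[0.195,-0.195,-0.02],[0.22,-0.22,-0.02],[0.245,-0.245,-0.02]],"spin":[0,0,0,0,0,0,0,0,0,0]}'
python3 -m inch '{"travel":[[0.025,-0.025,0],[0.05,-0.05,0],[0.075,-0.075,0],[0.1,-0.1,0],[0.12,-0.125,0],[0.135,-0.145,0],[0.15,-0.16,0],[0.158,-0.165,0],[0.158,-0.165,0],[0.158,-0.165,0]],"spin":[0,0,0,0,0,0,0,0,0,0]}'
python3 - <<'E'
from h import *
i=optics.camera_info("wrist"); im,d=optics.read_camera("wrist"); cv2.imwrite("pics/w1.png",im[:,:,::-1])
for n in ("chamber",):
    for r in models.masks_of("wrist",n)[:3]:
        m=r["region"]&(d>0); v,u=np.nonzero(m); P=world("wrist",np.c_[u,v],d[m],i)
        T=P[P[:,2]>0.024]; c,rad=cv2.minEnclosingCircle(T[:,:2].astype(np.float32))
        print(n,r["p"],m.sum(),T.mean(0),np.percentile(P[:,2],[5,50,95]),c,rad)
        print(totool([*c,0.028]))
        # second opinion: top camera
    for r in models.look_for("wrist",n): print(r)
E
```

```text
t: 1.53
tool_pos: [0.3614, -0.2345, 0.2283]
orientation: [3.082, 0.605, 0.001]
force: [0.7, 0.5, -0.2]
opening: 0.0931
gripper_force: 0.0
t: 2.37
tool_pos: [0.4449, -0.0238, 0.228]
orientation: [3.082, 0.607, -0.001]
force: [-0.2, 0.2, 0.1]
opening: 0.0929
gripper_force: 0.0
chamber 0.58 1534 [ 0.44660555 -0.02400959  0.02992218] [0.02631371 0.02991891 0.03122951] (0.44558072090148926, -0.024244479835033417) 0.025959549471735954
[ 1.00492344e-03 -2.98569505e-05  2.00029971e-01]
chamber 0.17 14032 [ 0.50942802 -0.24258833  0.06135367] [0.01696569 0.0404774  0.1179713 ] (0.5079818964004517, -0.24982182681560516) 0.08877427130937576
[-0.02631582  0.23241931  0.20011225]
{'centre': [0.449, -0.0254, 0.0347], 'p': 0.66}
```

View pics/w1.png

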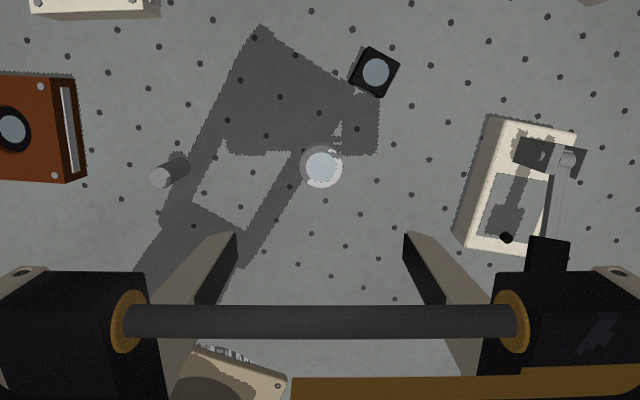

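The wrist view shows the chamber centred at px (322,167) and clear of its neighbours. The fitted radius is 26.0 mm, which matches. I'll descend and grip lightly.

```bash
python3 -m inch '{"travel":[[0.001,0,0.02],[0.001,0,0.05],[0.001,0,0.08],[0.001,0,0.11],[0.001,0,0.14],[0.001,0,0.165],[0.001,0,0.183],[0.001,0,0.194],[0.001,0,0.2],[0.001,0,0.2]],"spin":[0,0,0,0,0,0,0,0,0,0]}'
python3 -m inch '{"travel":[[0,0,0],[0,0,0],[0,0,0],[0,0,0],[0,0,0],[0,0,0]],"spin":[0,0,0,0,0,0]}' 0.40 7
python3 -m inch '{"travel":[[0,0,0],[0,0,0],[0,0,0],[0,0,0],[0,0,0],[0,0,0]],"spin":[0,0,0,0,0,0]}' 0.5 7
```

```text
t: 3.35
tool_pos: [0.4451, -0.0236, 0.0272]
orientation: [-3.083, -0.604, 0.003]
force: [-0.6, -0.9, -0.3]
opening: 0.0928
gripper_force: 0.0
t: 3.85
tool_pos: [0.4462, -0.0231, 0.0285]
orientation: [3.082, 0.606, 0.001]
force: [-0.3, -0.3, 0.4]
opening: 0.0584
gripper_force: 0.0
t: 4.35
tool_pos: [0.4459, -0.0231, 0.028]
orientation: [-3.083, -0.605, 0.0]
force: [-0.1, -0.0, -0.1]
opening: 0.0465
gripper_force: 0.0
```

The fingers closed to 46.5 mm with no force, which is narrower than the chamber. I'll look.

```bash
python3 - <<'E'
from h import *
im,d=optics.read_camera("wrist"); cv2.imwrite("pics/w2.png",im[:,:,::-1])
print({k:robot.read_state()[k] for k in("opening","gripper_force","q","tool_pos")})
im,d=optics.read_camera("top"); cv2.imwrite("pics/t2.png",cv2.resize(im[200:300,300:420,::-1],None,fx=5,fy=5))
for r in models.look_for("top","chamber"): print(r)
E
```

```text
{'opening': 0.04667463822502472, 'gripper_force': 0.0, 'q': array([-1.66701613e-01, -1.20293724e-01,  2.08334140e+00, -2.98776872e-06,
        1.17860639e+00,  1.01628375e+00]), 'tool_pos': array([ 0.445852  , -0.02310181,  0.02800607])}
```

View pics/w2.png

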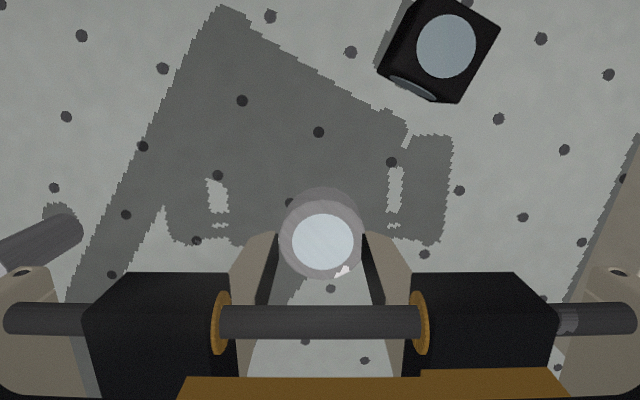

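The chamber is upright at px (323,242). The fingertips reach only its near edge at about y=245, so the chamber sits ahead of the jaws. I'll measure where it is.

```bash
python3 - <<'E'
from h import *
i=optics.camera_info("wrist"); im,d=optics.read_camera("wrist")
V=np.array(i["view"]); print("cam pos",-V[:3,:3].T@V[:3,3], "z axis",V[2,:3],"x",V[0,:3]); print(totool(-V[:3,:3].T@V[:3,3]))
for r in models.masks_of("wrist","chamber")[:2]:
    m=r["region"]&(d>0); v,u=np.nonzero(m); P=world("wrist",np.c_[u,v],d[m],i)
    T=P[P[:,2]>0.024]; c,rad=cv2.minEnclosingCircle(T[:,:2].astype(np.float32))
    print(r["p"],m.sum(),u.min(),u.max(),v.min(),v.max(),T.mean(0),np.percentile(P[:,2],[5,50,95]),c,rad,totool([*c,.028]))
# fingertip points, and TCP projected
K=np.array(i["camera_matrix"]);s=robot.read_state()
pt=lambda p:cv2.projectPoints(np.array([R.from_rotvec(s["orientation"]).apply(p)+s["tool_pos"]]),cv2.Rodrigues(V[:3,:3])[0],V[:3,3],K,np.array(i["dist"]))[0].ravel()
print(pt([0,0,0.0]),pt([0,.0235,.017]),pt([0,-.0235,.017]))
for p in [(268,240),(372,240),(265,290),(375,290),(255,250),(385,250)]: print(p,d[p[1],p[0]],totool(world("wrist",p,d[p[1],p[0]],i)[0]))
E
```

```text
cam pos [0.5216089  0.00791037 0.20430053] z axis [-0.26881238 -0.10912074 -0.95699141] x [ 3.78667741e-01 -9.25532307e-01 -8.31571623e-04]
[ 8.18590129e-02 -8.02676418e-05 -1.76283441e-01]
0.82 6390 278 364 186 280 [ 0.44731092 -0.0235231   0.02987095] [0.00921706 0.02981649 0.03103739] (0.44552239775657654, -0.024441763758659363) 0.026393452659249306 [-7.95632104e-04  1.11213148e-03  9.37488964e-06]
[319.92638743 239.40120446] [356.65597997 228.12407366] [283.19742563 228.0613574 ]
(268, 240) 0.16825017 [ 0.00996572 -0.02681061 -0.02229481]
(372, 240) 0.16879302 [ 0.00976579  0.02695461 -0.02175692]
(265, 290) 0.13851248 [ 0.00224016 -0.02340333 -0.05570799]
(375, 290) 0.13622977 [ 0.00357927  0.02306879 -0.05766036]
(255, 250) 0.15664576 [ 0.01029955 -0.031237   -0.03432192]
(385, 250) 0.15672833 [ 0.01029891  0.03130386 -0.03419949]
```

```bash
python3 - <<'E'
from h import *
i=optics.camera_info("wrist"); im,d=optics.read_camera("wrist"); print(np.array(i["camera_matrix"])[0,0])
v,u=np.nonzero((d>0.02)&(d<.3)); Q=totool(world("wrist",np.c_[u,v],d[v,u],i))
for sgn in (-1,1):
    m=(abs(Q[:,0])<.03)&(sgn*Q[:,1]>.02)&(sgn*Q[:,1]<.045)&(Q[:,2]<.024)
    T=Q[m]; o=np.argsort(-T[:,2])[:400:40]; print(sgn); print(np.c_[T[o],u[m][o],v[m][o]].round(4))
print(np.histogram(Q[(abs(Q[:,0])<.03)&(abs(Q[:,1])<.045)&(abs(Q[:,1])>.027)][:,2],bins=np.arange(-.1,.04,.01)))
for c in (262,268,275,366,372,380): print(c,[round(float(d[r,c]),3) for r in range(222,262,4)])
E
```

```text
326.51823892213145
-1
[[ 7.70e-03 -2.28e-02  2.38e-02  2.85e+02  2.13e+02]
 [-1.50e-03 -2.42e-02 -4.00e-04  2.79e+02  2.42e+02]
 [-1.31e-02 -2.09e-02 -1.00e-03  2.85e+02  2.60e+02]
 [ 2.80e-03 -2.16e-02 -1.40e-03  2.83e+02  2.36e+02]
 [ 9.80e-03 -2.01e-02 -1.70e-03  2.85e+02  2.25e+02]
 [ 6.80e-03 -2.25e-02 -2.00e-03  2.81e+02  2.30e+02]
 [-1.80e-03 -2.04e-02 -2.50e-03  2.85e+02  2.44e+02]
 [ 8.70e-03 -2.41e-02 -1.20e-02  2.76e+02  2.34e+02]
 [ 8.40e-03 -2.43e-02 -1.40e-02  2.75e+02  2.36e+02]
 [ 9.90e-03 -2.83e-02 -1.59e-02  2.67e+02  2.35e+02]]
1
[[ 1.27e-02  2.33e-02  2.36e-02  3.56e+02  2.06e+02]
 [ 1.68e-02  2.00e-02  4.40e-03  3.54e+02  2.10e+02]
 [-1.32e-02  2.41e-02 -7.00e-04  3.60e+02  2.60e+02]
 [ 1.20e-02  2.02e-02 -1.00e-03  3.55e+02  2.21e+02]
 [ 3.40e-03  2.04e-02 -1.30e-03  3.55e+02  2.35e+02]
 [-6.20e-03  2.07e-02 -1.50e-03  3.55e+02  2.50e+02]
 [ 5.50e-03  2.09e-02 -1.70e-03  3.56e+02  2.32e+02]
 [ 1.48e-02  2.06e-02 -1.80e-03  3.56e+02  2.17e+02]
 [ 1.80e-03  2.22e-02 -2.10e-03  3.58e+02  2.38e+02]
 [-1.10e-02  2.02e-02 -2.30e-03  3.54e+02  2.58e+02]]
(array([   0,    0,  332,  615,  644,  540,  443,  356,  173,    0,    0,
          0, 2909,   16]), array([-1.00000000e-01, -9.00000000e-02, -8.00000000e-02, -7.00000000e-02,
       -6.00000000e-02, -5.00000000e-02, -4.00000000e-02, -3.00000000e-02,
       -2.00000000e-02, -1.00000000e-02, -5.55111512e-17,  1.00000000e-02,
        2.00000000e-02,  3.00000000e-02,  4.00000000e-02]))
262 [0.22, 0.221, 0.221, 0.176, 0.172, 0.165, 0.162, 0.158, 0.154, 0.148]
268 [0.22, 0.221, 0.222, 0.175, 0.17, 0.165, 0.162, 0.158, 0.157, 0.151]
275 [0.22, 0.222, 0.221, 0.179, 0.174, 0.171, 0.171, 0.171, 0.17, 0.171]
366 [0.22, 0.219, 0.22, 0.176, 0.173, 0.169, 0.166, 0.163, 0.163, 0.164]
372 [0.219, 0.22, 0.221, 0.175, 0.17, 0.166, 0.161, 0.158, 0.154, 0.153]
380 [0.219, 0.22, 0.221, 0.176, 0.171, 0.166, 0.162, 0.158, 0.154, 0.15]
```

View pics/t2.png

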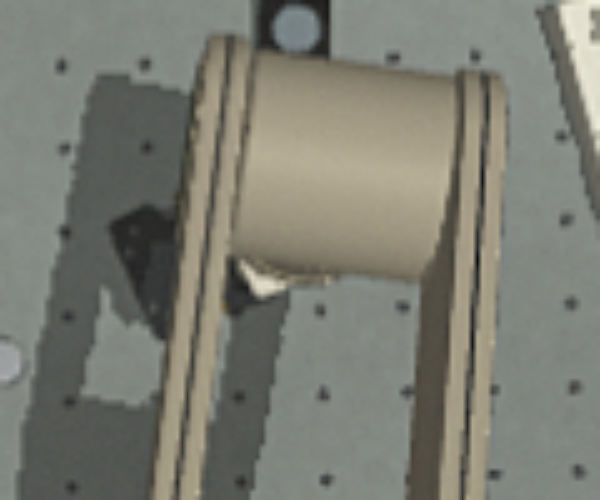

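Depth shows the fingertips ending about 11 mm behind the reported TCP, not 17 mm ahead, so they sit above the chamber. I'll open, go about 28 mm lower while watching the force, and check.

```bash
python3 -m inch '{"travel":[[0,0,0],[0,0,0],[0,0,0],[0,0.001,0],[0,0.001,0.003],[0,0.001,0.006],[0,0.001,0.009],[0,0.001,0.012],[0,0.001,0.014],[0,0.001,0.014]],"spin":[0,0,0,0,0,0,0,0,0,0]}' 0.25 7
python3 -m inch '{"travel":[[0,0,0.003],[0,0,0.006],[0,0,0.008],[0,0,0.01],[0,0,0.012],[0,0,0.013],[0,0,0.014],[0,0,0.014]],"spin":[0,0,0,0,0,0,0,0]}'
python3 - <<'E'
from h import *
i=optics.camera_info("wrist"); im,d=optics.read_camera("wrist")
v,u=np.nonzero((d>0.02)&(d<.3)); P=world("wrist",np.c_[u,v],d[v,u],i);Q=totool(P)
for s in (-1,1):
    m=(abs(Q[:,0])<.012)&(s*Q[:,1]>.034)&(s*Q[:,1]<.05)&(Q[:,2]<-.005); print(s,np.percentile(Q[m][:,2],[90,98,100]),np.percentile(P[m][:,2],[0,2]))
E
```

```text
t: 5.48
tool_pos: [0.4457, -0.0239, 0.0133]
orientation: [-3.082, -0.605, 0.002]
force: [-0.2, -0.5, -0.2]
opening: 0.0695
gripper_force: 0.0
t: 6.15
tool_pos: [0.4461, -0.024, -0.0002]
orientation: [-3.083, -0.605, 0.0]
force: [-0.6, -0.7, 0.6]
opening: 0.07
gripper_force: 0.0
-1 [-0.02779303 -0.01522385 -0.00973901] [0.0097115 0.0151966]
1 [-0.02562831 -0.01467336 -0.00988065] [0.00984654 0.01464185]
```

Tips are at about 10 mm, as planned. Now I'll close gently.

```bash
python3 -m inch '{"travel":[[0,0,0],[0,0,0],[0,0,0],[0,0,0],[0,0,0],[0,0,0],[0,0,0],[0,0,0]],"spin":[0,0,0,0,0,0,0,0]}' 0.46 6
python3 -m inch '{"travel":[[0,0,0],[0,0,0],[0,0,0],[0,0,0]],"spin":[0,0,0,0]}' 0.6 8
```

```text
t: 6.87
tool_pos: [0.4464, -0.0241, 0.0002]
orientation: [3.083, 0.605, 0.0]
force: [-0.4, -0.5, -0.0]
opening: 0.0508
gripper_force: 6.0
t: 7.2
tool_pos: [0.4464, -0.0241, 0.0001]
orientation: [3.083, 0.605, 0.0]
force: [0.2, -0.9, 1.9]
opening: 0.0503
gripper_force: 8.0
```

Gripped at 8 N. I'll lift, then move beside the white base and measure the nest.

```bash
python3 -m inch '{"travel":[[0,0,-0.005],[0,0,-0.015],[0,0,-0.03],[0,0,-0.05],[0,0,-0.075],[0,0,-0.1],[0,0,-0.12],[0,0,-0.135],[0,0,-0.145],[0,0,-0.15]],"spin":[0,0,0,0,0,0,0,0,0,0]}'
python3 -m inch '{"travel":[[0.01,-0.005,0],[0.025,-0.015,0],[0.05,-0.03,0],[0.08,-0.05,0],[0.11,-0.07,0],[0.14,-0.09,0],[0.165,-0.105,0],[0.185,-0.115,0],[0.195,-0.12,0],[0.2,-0.12,0]],"spin":[0,0,0,0,0,0,0,0,0,0]}'
cat > nest.py <<'E'
from h import *
def run(cam,near=(0.562,0.288)):
    i=optics.camera_info(cam); im,d=optics.read_camera(cam)
    v,u=np.nonzero(d>0); P=world(cam,np.c_[u,v],d[v,u],i)
    near=np.array(near); m=(abs(P[:,:2]-near)<.09).all(1)
    T=m&(abs(P[:,2]-.040)<.004); 
    # raster top face in world xy at 1 mm
    H=np.zeros((180,180),np.uint8); ij=((P[T][:,:2]-near+.09)*1000).astype(int).clip(0,179); H[ij[:,1],ij[:,0]]=255
    H=cv2.morphologyEx(H,cv2.MORPH_CLOSE,np.ones((5,5)))
    cs,_=cv2.findContours(H,cv2.RETR_CCOMP,cv2.CHAIN_APPROX_NONE)
    c=max(cs,key=cv2.contourArea); r=cv2.minAreaRect(c); print(cam,"top z",np.median(P[T][:,2]),"rect",np.array(r[0])/1000-.09+near,r[1],r[2])
    for h in cs:
        if 1000<cv2.contourArea(h)<4000:
            e=cv2.fitEllipse(h); print(" hole",np.array(e[0])/1000+.0005-.09+near,e[1])
    F=m&(abs(P[:,2]-.032)<.003); print(" floor n",F.sum())
    if F.sum()>50: c,rr=cv2.minEnclosingCircle(P[F][:,:2].astype(np.float32)); print(" floor circ",c,rr,np.median(P[F],0))
    return im,d,i
E
python3 - <<'E'
from nest import *
im,d,i=run("wrist"); cv2.imwrite("pics/w3.png",im[:,:,::-1]); run("top")
E
```

```text
t: 8.03
tool_pos: [0.4471, -0.0241, 0.1523]
orientation: [3.082, 0.605, 0.004]
force: [1.3, -0.4, -0.7]
opening: 0.0505
gripper_force: 8.0
t: 8.87
tool_pos: [0.5857, 0.1652, 0.1477]
orientation: [-3.081, -0.608, 0.004]
force: [0.2, -0.3, -0.7]
opening: 0.051
gripper_force: 8.0
wrist top z 0.039735324732813514 rect [0.56285459 0.28385252] (120.97434997558594, 121.51744842529297) 22.416149139404297
 hole [0.56390434 0.28380659] (55.258792877197266, 55.588218688964844)
 floor n 2942
 floor circ (0.5769466757774353, 0.2506805956363678) 0.06405100971460342 [0.56382959 0.28405416 0.03232379]
top top z 0.03970203877238596 rect [0.55069604 0.30384975] (120.45106506347656, 67.97758483886719) 22.067899703979492
 hole [0.55496255 0.30913612] (66.9251937866211, 121.02018737792969)
 floor n 146
 floor circ (0.5572506785392761, 0.2815883755683899) 0.07431772351264954 [0.55838301 0.29726219 0.03312603]
```

View pics/w3.png

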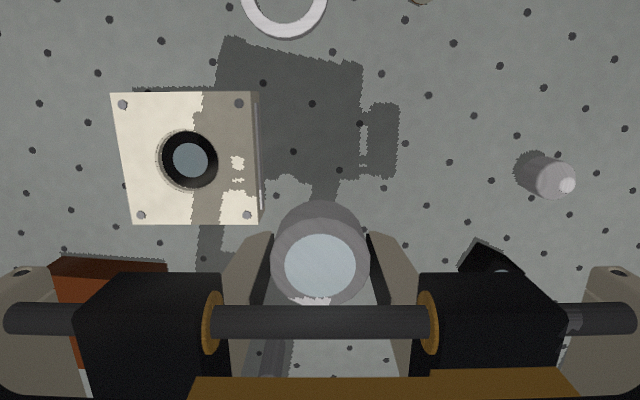

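The white base's nest is at px (188,160) and the chamber sits upright in the jaws at (320,262). Next I'll get the in-hand chamber offset and move over the nest.

```bash
cat > ch.py <<'E'
from h import *
def chamber():
    i=optics.camera_info("wrist"); im,d=optics.read_camera("wrist")
    r=models.masks_of("wrist","chamber")[0]; m=r["region"]&(d>0)
    v,u=np.nonzero(m); P=world("wrist",np.c_[u,v],d[m],i); z=np.percentile(P[:,2],85)
    T=P[abs(P[:,2]-z)<.003]; c,rad=cv2.minEnclosingCircle(T[:,:2].astype(np.float32))
    A=np.c_[T[:,:2]-T[:,:2].mean(0),np.ones(len(T))]; g=np.linalg.lstsq(A,T[:,2],rcond=None)[0]
    print("chamber",r["p"],len(T),c,rad,"topz",z,"tilt",g[:2]); return np.array([*c,z])
E
python3 - <<'E'
from ch import *
from nest import *
c=chamber(); print("in tool",totool(c), "tcp",robot.read_state()["tool_pos"])
n=np.array([.5637,.2838,.04]); print("to go lateral", totool(n)-totool(c))
E
```

```text
chamber 0.95 7072 (0.5847517848014832, 0.16307921707630157) 0.026389559730887413 topz 0.17861221623671472 tilt [-0.00628397  0.00044868]
in tool [-0.0002403  -0.00099327 -0.02960967] tcp [0.58529698 0.16223507 0.14900196]
to go lateral [ 0.02638503 -0.1196977   0.13858688]
```

```bash
python3 -m inch '{"travel":[[0.003,-0.015,0],[0.008,-0.035,0],[0.013,-0.06,0],[0.019,-0.085,0],[0.023,-0.105,0],[0.0265,-0.116,0.01],[0.0265,-0.1195,0.03],[0.0265,-0.1195,0.05],[0.0265,-0.1195,0.06],[0.0265,-0.1195,0.06]],"spin":[0,0,0,0,0,0,0,0,0,0]}'
python3 -m inch '{"travel":[[0,0,0.01],[0,0,0.015],[0,0,0.015]],"spin":[0,0,0]}'
python3 - <<'E'
from ch import *
from nest import *
c=chamber(); im,d,i=run("wrist"); cv2.imwrite("pics/w4.png",im[:,:,::-1])
print("tcp",robot.read_state()["tool_pos"],totool([.5637,.2838,.032])-totool(c))
# white base corners fit: edges of top face
run("scene")
E
```

```text
t: 9.9
tool_pos: [0.5629, 0.2814, 0.0859]
orientation: [3.081, 0.604, -0.01]
force: [-1.0, 0.0, -1.5]
opening: 0.0507
gripper_force: 8.0
t: 10.15
tool_pos: [0.5652, 0.2828, 0.0743]
orientation: [3.083, 0.604, -0.001]
force: [-1.4, 0.2, -1.0]
opening: 0.0507
gripper_force: 8.0
chamber 0.88 7084 (0.5644730925559998, 0.28273189067840576) 0.02609129622578621 topz 0.10462899963132559 tilt [-0.00527801 -0.00152575]
wrist top z 0.03966616896748612 rect [0.57946114 0.29049726] (86.03376770019531, 121.44784545898438) 22.456937789916992
 floor n 1511
 floor circ (0.6093444228172302, 0.30307984352111816) 0.06048712134361267 [0.57956262 0.29364983 0.03216309]
tcp [0.56592453 0.28335014 0.07581959] [-0.00039397 -0.00128308  0.07262857]
scene top z 0.04003581622585669 rect [0.56382614 0.28418401] (116.93223571777344, 118.75718688964844) 22.520565032958984
 floor n 161
 floor circ (0.5633603930473328, 0.2861746847629547) 0.08147648721933365 [0.57232084 0.29570346 0.03245338]
```

View pics/w4.png

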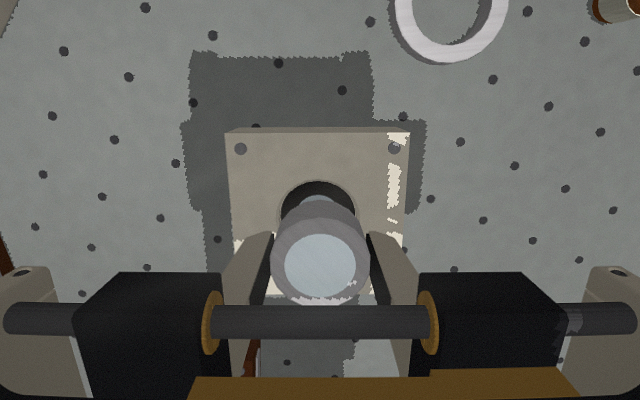

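The chamber at px (320,260) is lined up with the nest, whose rim arc shows around (318,185). It needs about -1.4 mm in y and -0.3 mm in x. I'll lower it in careful steps.

```bash
python3 -m inch '{"travel":[[-0.0003,-0.0014,0.003],[-0.0003,-0.0014,0.01],[-0.0003,-0.0014,0.018],[-0.0003,-0.0014,0.025],[-0.0003,-0.0014,0.029],[-0.0003,-0.0014,0.031],[-0.0003,-0.0014,0.031]],"spin":[0,0,0,0,0,0,0]}'
python3 -m inch '{"travel":[[0,0,0.001],[0,0,0.002],[0,0,0.003],[0,0,0.004],[0,0,0.005],[0,0,0.005]],"spin":[0,0,0,0,0,0]}'
```

```text
t: 10.93
tool_pos: [0.5639, 0.2842, 0.0429]
orientation: [3.082, 0.605, -0.003]
force: [-0.0, -0.3, -1.0]
opening: 0.0507
gripper_force: 8.0
t: 11.43
tool_pos: [0.5645, 0.2845, 0.0388]
orientation: [3.083, 0.605, -0.0]
force: [-0.7, -0.5, -0.7]
opening: 0.0512
gripper_force: 8.0
```

```bash
python3 -m inch '{"travel":[[0,0,0.001],[0,0,0.002],[0,0,0.003],[0,0,0.004],[0,0,0.005],[0,0,0.005]],"spin":[0,0,0,0,0,0]}'
python3 -m inch '{"travel":[[0,0,0.0005],[0,0,0.001],[0,0,0.0015],[0,0,0.0015]],"spin":[0,0,0,0]}'
python3 - <<'E'
from ch import *
chamber(); s=robot.read_state(); print(s["tool_pos"],s["force"])
E
```

```text
t: 11.93
tool_pos: [0.5643, 0.2844, 0.0337]
orientation: [3.083, 0.605, -0.001]
force: [-0.7, -0.3, -1.0]
opening: 0.0507
gripper_force: 8.0
t: 12.27
tool_pos: [0.5645, 0.2845, 0.0324]
orientation: [3.083, 0.605, -0.0]
force: [-0.2, -0.3, -0.1]
opening: 0.0506
gripper_force: 8.0
chamber 0.86 7066 (0.5637494921684265, 0.2842428386211395) 0.026124808937311172 topz 0.06278140908873606 tilt [-0.00380802 -0.00061204]
[0.56455084 0.28450001 0.03253309] [ 0.20471094  0.50396177 -0.53505445]
```

```bash
python3 -m inch '{"travel":[[0,0,0.0004],[0,0,0.0008],[0,0,0.0008]],"spin":[0,0,0]}'
python3 -m inch '{"travel":[[0,0,0],[0,0,0],[0,0,0],[0,0,0],[0,0,0]],"spin":[0,0,0,0,0]}' 0.25 7
python3 -m inch '{"travel":[[0,0,-0.004],[0,0,-0.012],[0,0,-0.025],[0,0,-0.045],[0,0,-0.07],[0,0,-0.1],[0,0,-0.125],[0,0,-0.14],[0,0,-0.14]],"spin":[0,0,0,0,0,0,0,0,0]}'
python3 - <<'E'
from ch import *
from nest import *
chamber(); run("wrist")
E
```

```text
t: 12.62
tool_pos: [0.5647, 0.2846, 0.0322]
orientation: [-3.083, -0.605, -0.0]
force: [-1.9, 0.2, 3.2]
opening: 0.0506
gripper_force: 8.0
t: 13.03
tool_pos: [0.5645, 0.2845, 0.0316]
orientation: [3.083, 0.605, -0.0]
force: [0.1, -0.9, 0.3]
opening: 0.0695
gripper_force: 0.0
t: 13.78
tool_pos: [0.5675, 0.2857, 0.1789]
orientation: [-3.081, -0.605, -0.015]
force: [0.5, -0.2, 0.0]
opening: 0.0696
gripper_force: 0.0
chamber 0.61 2232 (0.5637121200561523, 0.28456583619117737) 0.02597617544233799 topz 0.0626999013343485 tilt [-0.00272165 -0.00066469]
wrist top z 0.039691369158543044 rect [0.56306657 0.28390976] (121.35040283203125, 121.07843780517578) 22.380136489868164
 hole [0.55964048 0.28281493] (56.94058609008789, 59.51809310913086)
 floor n 151
 floor circ (0.5847042798995972, 0.3107367157936096) 0.053198106586933136 [0.58748968 0.30722856 0.03261452]
```

Seated and released: the top is at about 62 mm, the centre is in the nest, and the tilt is about 0. Now I'll close the fingers and move to the shutter box.

```bash
python3 -m inch '{"travel":[[-0.01,0.014,-0.01],[-0.028,0.038,-0.02],[-0.048,0.065,-0.03],[-0.07,0.092,-0.03],[-0.092,0.12,-0.03],[-0.114,0.148,-0.03],[-0.136,0.175,-0.03],[-0.158,0.202,-0.03],[-0.18,0.23,-0.03],[-0.2,0.255,-0.03]],"spin":[0,0,0,0,0,0,0,0,0,0]}' 1 20
python3 -m inch '{"travel":[[-0.022,0.028,0],[-0.044,0.056,0],[-0.066,0.084,0],[-0.088,0.11,0],[-0.11,0.135,0],[-0.125,0.155,0],[-0.135,0.168,0],[-0.14,0.175,0],[-0.14,0.178,0],[-0.14,0.178,0]],"spin":[0,0,0,0,0,0,0,0,0,0]}'
cat > pad.py <<'E'
from h import *
def pad(save=None):
    i=optics.camera_info("wrist"); im,d=optics.read_camera("wrist")
    if save: cv2.imwrite(save,im[:,:,::-1])
    for n in ("lever_pad","shutter_box"):
        L=models.look_for("wrist",n); print(n,[(r["p"],np.round(r["centre"],4)) for r in L[:3]])
    v,u=np.nonzero((d>0)); P=world("wrist",np.c_[u,v],d[v,u],i); C=im[v,u].astype(int)
    return im,d,i,P,C,u,v
E
python3 - <<'E'
from pad import *
im,d,i,P,C,u,v=pad("pics/w5.png")
near=(abs(P[:,:2]-[.507,-.245])<.13).all(1)
B=near&(abs(P[:,2]-.04)<.003)
r=cv2.minAreaRect(P[B][:,:2].astype(np.float32)*1000); print("box top",r)
D=near&(P[:,2]>.09)&(P[:,2]<.14)&(C.max(1)<70); 
r=cv2.minAreaRect(P[D][:,:2].astype(np.float32)*1000); print("pad",r,D.sum(),P[D].mean(0),np.percentile(P[D][:,2],[2,50,98]))
s=robot.read_state();print(s["tool_pos"],s["opening"])
E
```

```text
t: 14.77
tool_pos: [0.4739, -0.0287, 0.1998]
orientation: [-3.082, -0.605, 0.005]
force: [-0.2, -0.5, 0.2]
opening: 0.0078
gripper_force: 0.0
t: 15.6
tool_pos: [0.4133, -0.2446, 0.2007]
orientation: [-3.081, -0.604, 0.002]
force: [0.7, 0.3, -0.3]
opening: 0.0005
gripper_force: 0.0
lever_pad [(0.83, array([ 0.4783, -0.2569,  0.1163])), (0.31, array([ 0.5123, -0.2481,  0.0412]))]
shutter_box [(0.93, array([ 0.5083, -0.2474,  0.04  ]))]
box top ((507.5401306152344, -252.56149291992188), (159.72360229492188, 89.88445281982422), 12.115373611450195)
pad ((507.0078125, -253.05868530273438), (127.26203155517578, 42.631622314453125), 13.1553316116333) 2656 [ 0.46772066 -0.26086826  0.11879558] [0.09369683 0.11976697 0.12565357]
[ 0.41382903 -0.24379147  0.20138492] 0.000821415133410689
```

View pics/w5.png

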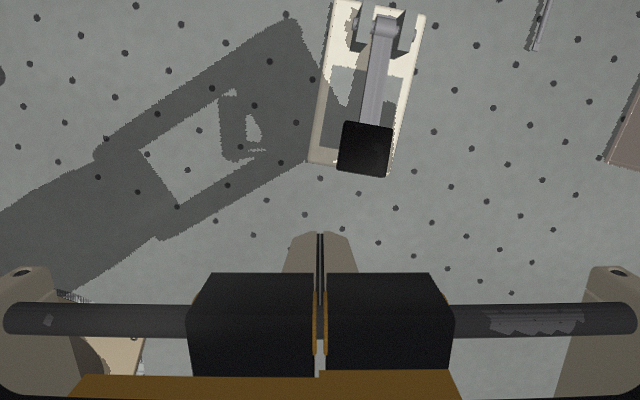

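The pad is at px (365,149). The box-top fit gives the origin at (0.5075,-0.2526) and a yaw of 12.1°, so the pad centre when level is about (0.459,-0.263). I'll move above it and align.

```bash
python3 -m inch '{"travel":[[0.008,0.008,0.005],[0.02,0.02,0.02],[0.03,0.03,0.04],[0.0355,0.035,0.055],[0.0355,0.035,0.063],[0.0355,0.035,0.066],[0.0355,0.035,0.066]],"spin":[0.06,0.12,0.176,0.176,0.176,0.176,0.176]}'
python3 -m inch '{"travel":[[0,0,0.004],[0,0,0.008],[0,0,0.012],[0,0,0.016],[0,0,0.019],[0,0,0.021],[0,0,0.021]],"spin":[0,0,0,0,0,0,0]}'
```

```text
t: 16.33
tool_pos: [0.4591, -0.2628, 0.1351]
orientation: [-3.123, -0.334, 0.002]
force: [-0.9, -0.4, -0.2]
opening: 0.0002
gripper_force: 0.0
t: 16.92
tool_pos: [0.4594, -0.2638, 0.1143]
orientation: [-3.124, -0.332, 0.001]
force: [-0.2, 0.5, 0.4]
opening: 0.0001
gripper_force: 0.1
```

```bash
python3 -m inch '{"travel":[[0,0,0.003],[0,0,0.006],[0,0,0.009],[0,0,0.012],[0,0,0.014],[0,0,0.014]],"spin":[0,0,0,0,0,0]}'
cat > lev.py <<'E'
from h import *
def lev():
    i=optics.camera_info("wrist"); im,d=optics.read_camera("wrist")
    v,u=np.nonzero(d>0); P=world("wrist",np.c_[u,v],d[v,u],i); C=im[v,u].astype(int)
    y=np.radians(12.1); a=np.array([np.cos(y),np.sin(y)]); b=np.array([-a[1],a[0]])
    q=P[:,:2]-[.5564,-.2421]; s=-q@a; t=q@b
    # lever arm top: centre strip between pad and hinge
    m=(abs(t)<.006)&(s>.02)&(s<.075)&(P[:,2]>.06); k=(abs(t)<.018)&(s>.084)&(s<.12)&(P[:,2]>.05)&(P[:,2]<.135)&(C.max(1)<70)
    print("arm n",m.sum()); 
    for n,w in(("arm",m),("pad",k)):
        if w.sum()>30: f=np.polyfit(s[w],P[w][:,2],1); print(n,w.sum(),"slope",f[0],"z at 50,100mm",np.polyval(f,[.05,.1]),"s",s[w].min(),s[w].max(),"res",np.std(P[w][:,2]-np.polyval(f,s[w])))
    st=robot.read_state(); print(st["tool_pos"],st["force"]); return im
E
python3 - <<'E'
from lev import *
lev()
E
```

```text
t: 17.42
tool_pos: [0.4595, -0.2641, 0.1004]
orientation: [3.124, 0.332, -0.0]
force: [-2.1, -2.1, 4.9]
opening: 0.0008
gripper_force: 2.0
arm n 6466
arm 6466 slope 2.964686395361778 z at 50,100mm [0.14581104 0.29404536] s 0.020324606340090028 0.07498733442121909 res 0.03895404130475488
pad 1184 slope 0.472847626393437 z at 50,100mm [0.09075145 0.11439383] s 0.08400180377227122 0.10350088180642891 res 0.005895614426800395
[ 0.45958908 -0.26410146  0.10062816] [-1.00935237 -1.39379912  5.09038637]
```

```bash
sed -i 's/&(P\[:,2\]>.06); k/\&(P[:,2]>.06)\&(P[:,2]<.115); k/' lev.py; python3 -m inch '{"travel":[[0,0,0.002],[0,0,0.004],[0,0,0.006],[0,0,0.008],[0,0,0.01],[0,0,0.012],[0,0,0.012]],"spin":[0,0,0,0,0,0,0]}'
python3 - <<'E'
from lev import *
im=lev(); cv2.imwrite("pics/w6.png",im[:,:,::-1])
E
```

```text
t: 18.05
tool_pos: [0.4594, -0.2641, 0.0887]
orientation: [3.124, 0.332, -0.001]
force: [-2.2, -1.7, 5.7]
opening: 0.0005
gripper_force: 2.7
arm n 2327
arm 2327 slope 0.07758833854882352 z at 50,100mm [0.09248555 0.09636496] s 0.020274695467318304 0.07494785513933083 res 0.0006579700747919929
pad 1222 slope 1.1470528370418729 z at 50,100mm [0.05704782 0.11440047] s 0.08400200355292459 0.10610135785419766 res 0.009460054337471761
[ 0.45945834 -0.26403291  0.08881865] [-2.72689106 -0.54666249  6.24122653]
```

View pics/w6.png

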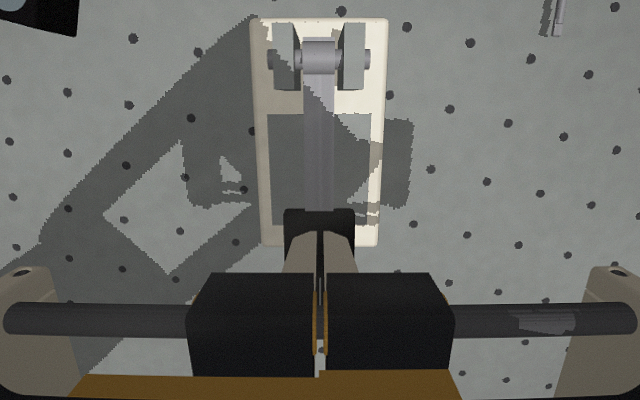

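The fingers press centrally on the pad at px (320,235), and the lever arm is visible up to the hinge at (320,55). The arm slope is 0.078 rad, so about 8 mm remains.

```bash
cat >> lev.py <<'E'
def ref():
    i=optics.camera_info("wrist"); im,d=optics.read_camera("wrist")
    v,u=np.nonzero(d>0); P=world("wrist",np.c_[u,v],d[v,u],i)
    a=np.array([np.cos(np.radians(12.1)),np.sin(np.radians(12.1))]); q=P[:,:2]-[.5564,-.2421]; s=-q@a; t=q@np.array([-a[1],a[0]])
    m=(abs(t)<.044)&(s>-.02)&(s<.1)&(abs(P[:,2]-.04)<.004); f=np.polyfit(s[m],P[m][:,2],1); print("box top slope",f,m.sum())
E
python3 -m inch '{"travel":[[0,0,0.0015],[0,0,0.003],[0,0,0.0045],[0,0,0.006],[0,0,0.007],[0,0,0.007],[0,0,0.007]],"spin":[0,0,0,0,0,0,0]}'
python3 - <<'E'
from lev import *
lev(); lev(); ref()
E
```

```text
t: 18.68
tool_pos: [0.4592, -0.2641, 0.0819]
orientation: [3.124, 0.332, -0.001]
force: [-4.7, -1.3, 6.9]
opening: 0.0005
gripper_force: 3.2
arm n 2394
arm 2394 slope 0.014152342294700153 z at 50,100mm [0.0893009  0.09000852] s 0.02042024102793546 0.07497741556080341 res 0.0006200829037959299
pad 1242 slope 1.2506028777194382 z at 50,100mm [0.04840419 0.11093434] s 0.08400137297923584 0.10589842821102498 res 0.011134166437465166
[ 0.45919169 -0.26409831  0.08193635] [-4.78561492 -2.3274878   6.51213496]
arm n 2393
arm 2393 slope 0.013992631043973748 z at 50,100mm [0.08932152 0.09002115] s 0.02040683856656521 0.0749536743758136 res 0.000640988517679012
pad 1250 slope 1.2053298904221876 z at 50,100mm [0.05011868 0.11038518] s 0.08400201862352134 0.1043723777783267 res 0.011030851332489097
[ 0.45918663 -0.26414622  0.08197043] [-4.54615324 -1.41388913  6.99555983]
box top slope [0.01051433 0.03961403] 14701
```

```bash
python3 -m inch '{"travel":[[0,0,0.0004],[0,0,0.0008],[0,0,0.0008],[0,0,0.0008],[0,0,0.0008],[0,0,0.0008],[0,0,0.0008],[0,0,0.0008],[0,0,0.0008],[0,0,0.0008]],"spin":[0,0,0,0,0,0,0,0,0,0]}'
for k in 1 2; do python3 -m inch '{"travel":[[0,0,0],[0,0,0],[0,0,0],[0,0,0],[0,0,0],[0,0,0],[0,0,0],[0,0,0],[0,0,0],[0,0,0]],"spin":[0,0,0,0,0,0,0,0,0,0]}' | head -2; done
python3 -m inch '{"travel":[[0,0,0],[0,0,0],[0,0,0],[0,0,0],[0,0,0],[0,0,0],[0,0,0],[0,0,0],[0,0,0],[0,0,0]],"spin":[0,0,0,0,0,0,0,0,0,0]}'
python3 - <<'E'
from lev import *
lev(); optics.read_camera("top"); print(models.look_for("top","chamber"))
from nest import *
im,d=optics.read_camera("scene"); i=optics.camera_info("scene")
v,u=np.nonzero(d>0);P=world("scene",np.c_[u,v],d[v,u],i); m=(np.hypot(*(P[:,:2]-[.5637,.284]).T)<.022); print("chamber top z in nest",np.percentile(P[m][:,2],[20,50,80]),m.sum())
E
```

```text
t: 19.67
tool_pos: [0.4592, -0.2641, 0.0812]
orientation: [3.124, 0.332, -0.001]
force: [-5.0, -1.6, 5.9]
opening: 0.0006
gripper_force: 3.3
t: 20.5
tool_pos: [0.4592, -0.2641, 0.0812]
t: 21.33
tool_pos: [0.4592, -0.2642, 0.0812]
t: 22.17
tool_pos: [0.4592, -0.2641, 0.0812]
orientation: [3.124, 0.332, -0.001]
force: [-4.6, -1.4, 6.0]
opening: 0.0006
gripper_force: 3.3
arm n 2403
arm 2403 slope 0.006504706216630499 z at 50,100mm [0.08894516 0.08927039] s 0.020425914768537255 0.07499475177061611 res 0.000614980884475381
pad 1233 slope 1.2465857804109524 z at 50,100mm [0.04803938 0.11036867] s 0.08401015718765972 0.1069699412482068 res 0.011211700214580553
[ 0.45917659 -0.26412613  0.08119738] [-4.49969119 -1.22283151  7.32404585]
[{'centre': [0.5603, 0.2836, 0.0649], 'p': 0.76}, {'centre': [0.5279, -0.245, 0.093], 'p': 0.64}]
chamber top z in nest [0.06041309 0.06263601 0.06449132] 187
```

The lever is within about 0.006 rad of level and has been held for over 2.5 s at about 7 N. The chamber is seated in the nest, so I'm handing in.

```bash
python3 -c "from plant import close_job; print(close_job())"
```

```text
the job is handed in; nothing more can be done
None
```

The job is handed in: by my measurements the chamber sits fully down in the white base's nest and is released, and the lever is held level (within about 0.006 rad) after more than 2.5 s at about 7 N, but the hand-in returned no verdict.

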